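Turn the pill bottle to the label reader, then hand out the chew dish

TASK

First turn the pill bottle where it stands in the seat of the white label reader until its barcode squarely faces the reader's dark window, and let go of it. Then lift the small oval dish with the round chew in it straight up, about 10 cm off the worktop, and only then turn it through a quarter turn in the air so that its tab handle points straight to the right, to the open end of the worktop where someone will take it; carry it gently and level so the loose chew stays in the middle, and do not touch the chew. Finish still holding the dish there, level and at rest over the worktop; leave the bottle as scanned and the other things where they are.

Things in the scene. Friction and masses are not known exactly. Their poses are not given: they have to be found in the camera images.
- bottle: Amber pill bottle with ribbed white cap, white label with a red band; round, 49 mm across (cap 50), 105 mm tall, 80 g, loose. It stands in the reader's seat. Origin: centre of its underside; z up; the barcode is on its -y side (7 degrees towards +x). It turns on its own axis if gripped round the cap and twisted; free of the seat it could tip
- barcode (a point): Middle of the printed barcode, low on the label: on the bottle's surface, 24 mm from its axis, 17 mm above its underside; seen from above, 83 degrees clockwise of the bottle's +x. The barcode is 17 mm high and 26 mm long round the bottle; the +x side is a bare amber strip between the label's ends
- reader: Talking label reader, white plastic, fixed: foot plate 158 x 94 x 6 mm, black rubber seat ring round the bottle (52.8 mm inside, 67 outside, 5 mm high on the plate, so the bottle's foot is 6 mm above the worktop), upright head 82 mm wide and 90 mm tall with a dark window. Origin: on the worktop under the seat's centre; +x points from the seat to the head, whose face is 77 mm away; z up
- window (a point): Middle of the reader's dark window (56 x 32 mm), on the face of the head towards the bottle, 76 mm from the seat's axis, 33 mm above the worktop
- dish: White oval stoneware dish, loose, about 0.2 kg: 108 mm long (x), 62 mm wide (y), 27 mm high; upright side band from 14 to 27 mm high, narrower foot (50 mm wide) below it. Flat tab handle on the +x end, 26 mm wide, 6 mm thick, 20 to 26 mm high. Grip it across its 62 mm width at the middle. Hollow 100 x 54 mm, sloping in to the middle, 11 mm deep. Origin: centre of the underside; +x to the handle; z up
- dish_middle (a point): Lowest point of the dish's hollow, 16 mm above the dish's underside, over its origin
- handle_end (a point): Outer end of the dish's tab handle, 111 mm from the dish's origin along its +x, 22 mm above its underside
- chew: Brown round chew, a ball 28 mm across, about 16 g, loose in the hollow of the dish: it rolls off the middle if the dish is tilted by more than a few degrees or jerked. Origin turns with it: use its centre point
- chew_center (a point): Centre of the ball, 14 mm radius; at rest about 30 mm above the dish's underside, so the ball stands 18 mm proud of the rim
- counter_end (a point): Point on the open right-hand end of the worktop, at its surface (fixed). Its frame is the world's: x away from the robot, y to the left, so the handle must point along -y
- spare_bottle: Another pill bottle, 52 mm across, 96 mm tall, with yellow cap; stands behind, leave alone. Origin: centre of its underside
- honey_jar: Glass jar with red lid, 65 mm across, 100 mm tall; leave alone. Origin: centre of its underside
- mug: Spotted mug, 92 mm across, 93 mm tall, handle on its -y side; leave alone. Origin: centre of its underside
- spoon: Spoon, 188 mm long (x), 38 mm wide, 15 mm high, lying near the right-hand end; leave alone. Origin: centre of its underside
- basket: White slotted basket of pill bottles, 149 x 261 x 62 mm, its bottles up to 103 mm high, behind the dish; fixed. Origin: centre of its underside
Mind the look-alikes: they are no part of the job. What is shaped like the bottle but blue or turquoise is not meant.

How it is judged (in metres and radians):
On the way, in this order (a step that is already met when the one before it is completed fails the run):
1. the bottle stands in the seat with its barcode facing the reader's window, let go of (x of window in the frame of bottle between -0.0106 and 0.0285 m and y of window in the frame of bottle below 0 m and horizontal distance between bottle and reader below 0.006 m and height (world z) of bottle below 0.012 m and angle between bottle's own z axis and vertical below 0.1 rad and contact force between the fingers and bottle below 0.1 N), for 0.3 s.
2. the dish is lifted off the worktop in the fingers, not yet turned, level, with the chew in its middle (height (world z) of dish above 0.03 m and contact force between the fingers and dish above 1 N and angle between the x axis of dish and the y axis of counter_end, either way round above 0.8 rad and angle between dish's own z axis and vertical below 0.1 rad and horizontal distance between chew_center and dish_middle below 0.012 m and z of chew_center in the frame of dish between 0.024 and 0.037 m), for 0.2 s.
At the end, for the whole second after the job is handed in: Bottle upright in the seat, barcode within 15 degrees of the window, not touched. Dish held by the fingers alone over the worktop, underside 7 to 20 cm up, still, within 6 degrees of level, handle pointing right within 11 degrees, chew within 12 mm of the dish's middle (all of step 1 and angle between dish's own z axis and vertical below 0.1 rad and horizontal distance between chew_center and dish_middle below 0.012 m and z of chew_center in the frame of dish between 0.024 and 0.037 m and height (world z) of dish between 0.07 and 0.2 m and world y of dish above -0.43 m and world x of dish above 0.33 m and angle between the x axis of dish and the y axis of counter_end, either way round below 0.2 rad and x of counter_end in the frame of dish above 0 m and contact force between the fingers and dish above 1 N and linear speed of dish below 0.03 m/s and angular speed of dish below 0.3 rad/s and contact force between dish and reader below 0.1 N and contact force between dish and bottle below 0.1 N and contact force between dish and basket below 0.1 N and contact force between dish and spare_bottle below 0.1 N and contact force between dish and honey_jar below 0.1 N and contact force between dish and mug below 0.1 N and contact force between dish and spoon below 0.1 N); the arm keeps its last pose, push and grip.
It fails at once if the chew rolls more than 18 mm from the dish's middle (horizontal distance between chew_center and dish_middle above 0.018 m).
It fails at once if the fingers touch the chew (contact force between the fingers and chew above 0.2 N).
It fails at once if the dish is tilted by more than 12 degrees (angle between dish's own z axis and vertical above 0.21 rad).
It fails at once if the bottle is taken out of the seat or tipped (height (world z) of bottle above 0.025 m or horizontal distance between bottle and reader above 0.015 m or angle between bottle's own z axis and vertical above 0.35 rad).
It fails at once if a bystander is moved by more than 3 cm (distance of any of spare_bottle, honey_jar, mug, spoon from where it was at the start of the episode above 0.03 m).
It also fails if it takes over 54 s, if anything falls off the work surface, if the arm or the gripper's body presses on something with over 40 N, if the wrist force passes 120 N, or if a joint passes its speed limit or range.

ROBOT

A 6-joint arm with a two-finger parallel gripper is mounted at the origin on a cart in front of the work surface, level with it; the furniture and walls round the work are solid. World frame = base frame: x ahead of the robot, y to its left, z up, the work surface at z = 0. Lengths are in m, angles in degrees, forces in N, time in s.
With the tool pointing down it reaches from about 0.4 to 0.825 m from the base axis. Payload 7 kg.
Tool frame: the origin (TCP) lies on the centre line of the jaws, within the pads' length; the fingertips stand 19 mm ahead of it and the grasp point (between the pads) is the TCP; z points along the fingers, y is the line along which they close (so a half turn about z gives the same grasp; the last joint's range is limited). The gripper opens to 88 mm and grips with 3 to 60 N. Pads are 19 mm wide; open, the fingers measure 130 mm over their backs; the gripper's body (78 mm by 193 mm) begins 47 mm behind the grasp point.
Start: joints at [-53.279, 20.546, 0.682, 0, -70.136, -16.507], TCP at [0.233, -0.633, 0.246] pointing down, gripper open.
Joint ranges: [-176.03, 176.03], [-82.01, 121.73], [-58.28, 71.71], [-173.87, 95.51], [-174.79, -0.11], [-173.66, 173.66]. Speed limits (degrees/s): [136.94, 136.94, 172.46, 180, 180, 180].

INTERFACE

Orientations are given as [roll, pitch, yaw] about the fixed x, y, z axes, in that order (R = Rz(yaw) Ry(pitch) Rx(roll)).
In Python, from plant import get_state, capture, close_job gives the robot as it stands.
- The arm moves only by the tool apply_moves, never from a script. Its argument "targets" is a list of rows, each a list of 7 numbers: the opening, from 0 (shut) to 1 (fully open), then the shift along the tool's x, y, z normalised to -1 to 1, where 1 is 1000 mm, then the turn, a rotation vector about the tool's x, y, z normalised to -1 to 1, where 1 is 90 degrees. In form: [[claw, tx, ty, tz, ax, ay, az], ...]. A call has 1 to 20 rows; each row shifts and turns the commanded pose from where the row before left it, along the tool's axes as they then stand; what a row does not reach is not made up. A row lasts 1/12 s, in which the tool goes at most 41.7 mm and 7.16 degrees, less where a joint would pass 70% of its speed; a pose out of reach is approached as far as the arm can. A call with a number of a shift or a turn outside -1 to 1 is refused whole. A call with a gripper value outside its range is refused whole. The fingers move at their own pace and stop on an object; "newtons" is the grip in N (left out, the last holds). Time passes only in rows, so rows that do not move let the fingers close. It gives the time, the measured TCP pose, the force, the opening and the grip force at its end, in the units of the state.
- get_state(): the state, without advancing time (a new reading comes with each control period).
- capture(name): name is "side" or "top"; returns a dict with "frame" (480x640x3 uint8, red, green, blue), "range_z" (480x640 float32, m along the optical axis (not along the pixel's ray), 0 where there is no reading), "camera_matrix" (3x3 intrinsics, pixels), "T" (4x4, takes a point from camera to world coordinates). Camera axes: x right, y down, z forward; pixel columns grow to the right and rows downward; lengths in m; the calibration is good to about 2 mm. A picture is of the moment at which its call begins.
- close_job(): hands the job in; it is judged then, once.
The state is a dict: "time_s": time; "joints": joint angles; "qd": joint speeds; "joint_torque": joint torques, N m; "tcp_pos": TCP position; "eef_rot": TCP orientation; "contact_force": force on the tool from outside, world axes, zero at the start; "moment": the same for the moment, N m; "gripper_width": finger opening in m; "gripper_force": force on a finger pad.
Only numpy, scipy, OpenCV 4.12 (cv2) and the standard library are available. Lean on these libraries where they do the work, as an engineer would, in place of code of your own. Each camera call takes 0.05 s, during which the arm holds its last target. There are 200 camera calls.

## Working session

There is one attempt and no reset: what is moved stays moved. The work goes in short steps, Python scripts to look and compute and a tool call to move; the robot and the scene stay as the last step left them, time stands still between calls to the robot, and variables do not carry over. Pictures are saved under pics/ and viewed, at most 10 in all, crops included, and the job is handed in when it is done.

Besides the shell and the picture viewer there is one more tool, called after "Call:" by a JSON object that holds its "api" and its "payload". apply_moves: Moves the arm, as the interface text tells. Scaled input: -1 to 1 covers 1000 mm each way for a shift and 90 degrees each way for a turn. Its arguments: {"type":"object","properties":{"targets":{"type":"array","items":{"type":"array","items":{"type":"number"}}},"newtons":{"type":"number"}},"required":["targets"]}

```bash
mkdir -p pics; ls; python3 - <<'E'
from plant import *
import cv2,numpy as np
print(get_state())
for n in("side","top"):
    c=capture(n);np.savez(f"{n}0.npz",**c);cv2.imwrite(f"pics/{n}0.png",c["frame"][:,:,::-1]);print(c["camera_matrix"],c["T"])
E
```

```text
pics
{'time_s': 0.0, 'joints': array([-5.32797383e+01,  2.05901651e+01,  6.35797324e-01, -2.19767325e-02,
       -7.01340801e+01, -1.65065702e+01]), 'qd': array([ 0.00406004,  0.01260119,  0.03101174, -0.05380421, -0.02019702,
       -0.04316399]), 'joint_torque': array([ 1.00220059e-03, -5.82716739e+01,  2.93074644e+01,  6.99754223e+00,
        7.11113287e-03, -1.97905629e-04]), 'tcp_pos': array([ 0.23306694, -0.63302077,  0.24464651]), 'eef_rot': array([ 1.79909327e+02, -5.32465185e-03, -1.59793788e+02]), 'contact_force': array([ 0.09838608, -0.31618006,  0.58851722]), 'moment': array([-0.0129925 , -0.05828495, -0.03973072]), 'gripper_force': 0.0, 'gripper_width': 0.08751775641183727}
[[603.03425503   0.         327.02875559]
 [  0.         603.03425503 236.6459926 ]
 [  0.           0.           1.        ]] [[-0.80514277 -0.39037742  0.44648694  0.0090813 ]
 [-0.59307963  0.5315977  -0.60469863  0.56632605]
 [-0.00129074 -0.75167104 -0.65953695  0.80454661]
 [ 0.          0.          0.          1.        ]]
[[439.03840153   0.         323.30516169]
 [  0.         439.03840153 245.72992904]
 [  0.           0.           1.        ]] [[-0.12411291 -0.9650026   0.23101075  0.31624317]
 [-0.99226067  0.12160275 -0.02513038 -0.10785721]
 [-0.00384066 -0.23234189 -0.9726266   0.92855932]
 [ 0.          0.          0.          1.        ]]
```

View pics/side0.png

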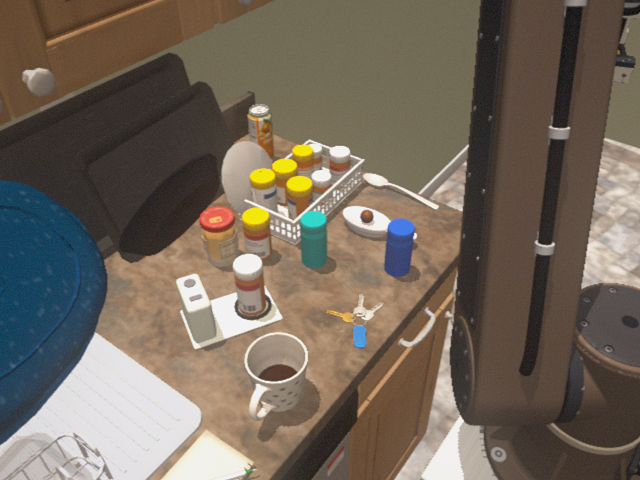

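View pics/top0.png

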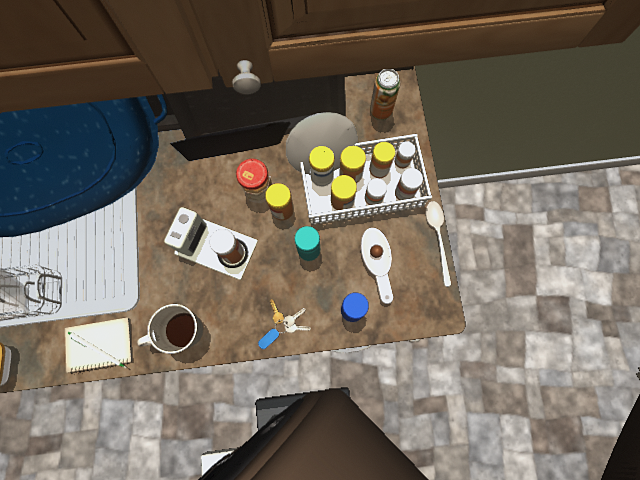

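The side view shows the reader head at (198,308), the bottle at (250,285) with its barcode low near (247,300), and the dish at (367,222). The top view shows the cap at (226,243), the head at (183,228), the dish at (376,252) and its handle end at (386,298).

```bash
cat > h.py <<'E'
import numpy as np,cv2
def world(c):
    K=c["camera_matrix"];T=c["T"];Z=c["range_z"];v,u=np.mgrid[:480,:640]
    P=np.stack([(u-K[0,2])/K[0,0]*Z,(v-K[1,2])/K[1,1]*Z,Z],-1)
    return P@T[:3,:3].T+T[:3,3]
def proj(c,p):
    K=c["camera_matrix"];T=c["T"];q=T[:3,:3].T@(np.asarray(p)-T[:3,3]);q=K@q;return q[:2]/q[2]
E
python3 - <<'E'
from h import *
t=np.load("top0.npz");s=np.load("side0.npz")
W=world(t);S=world(s)
def box(W,r,z):
    u0,u1,v0,v1=r;p=W[v0:v1,u0:u1].reshape(-1,3);return p[(p[:,2]>z[0])&(p[:,2]<z[1])]
def rep(n,p):
    xy=p[:,:2].astype(np.float32);print(n,len(p),"mean",p.mean(0).round(4),"rect",[np.round(a,4) for a in cv2.minAreaRect(xy)],"circ",[np.round(a,4) for a in cv2.minEnclosingCircle(xy)])
rep("cap top",box(W,(205,245,222,260),(.104,.12)))
rep("cap side",box(S,(230,270,250,280),(.104,.12)))
rep("head top",box(W,(160,208,200,255),(.085,.11)))
rep("head side",box(S,(175,218,270,300),(.085,.11)))
rep("plate",box(W,(170,262,205,285),(.003,.009)))
rep("ring",box(W,(205,262,225,275),(.0095,.02)))
rep("dish",box(W,(352,400,222,308),(.012,.03)))
rep("dishS",box(S,(335,420,200,245),(.012,.03)))
rep("chew",box(W,(362,392,236,268),(.032,.06)))
rep("handle",box(W,(375,396,282,306),(.015,.03)))
rep("teal",box(W,(290,325,222,262),(.085,.13)))
rep("blue",box(W,(338,372,288,325),(.085,.13)))
rep("spare",box(W,(262,295,180,215),(.085,.13)))
rep("basketfront",box(W,(295,432,185,225),(.05,.07)))
rep("spoon",box(W,(424,455,198,290),(.005,.03)))
rep("basketbottles",box(W,(330,430,140,215),(.08,.13)))
print(np.median(W[290:330,200:250,2]))
for n,f,r in(("side",s,(170,290,240,350)),("top",t,(160,280,195,285))):
    u0,u1,v0,v1=r
    im=cv2.resize(f["frame"][v0:v1,u0:u1,::-1],None,fx=5,fy=5,interpolation=cv2.INTER_CUBIC);cv2.imwrite(f"pics/crop_{n}.png",im)
E
```

```text
cap top 500 mean [0.5441 0.0629 0.1106] rect [array([0.5442, 0.0627]), array([0.0472, 0.0482]), np.float64(88.1907)] circ [array([0.5446, 0.0635]), np.float64(0.0251)]
cap side 559 mean [0.5415 0.0661 0.1115] rect [array([0.5435, 0.0645]), array([0.0477, 0.0497]), np.float64(35.0463)] circ [array([0.5434, 0.0642]), np.float64(0.0255)]
head top 730 mean [0.5888 0.1476 0.0898] rect [array([0.5893, 0.1482]), array([0.0392, 0.0808]), np.float64(61.8877)] circ [array([0.5903, 0.1489]), np.float64(0.0417)]
head side 617 mean [0.5949 0.1452 0.0915] rect [array([0.5944, 0.146 ]), array([0.0394, 0.0717]), np.float64(62.0427)] circ [array([0.5933, 0.1439]), np.float64(0.0372)]
plate 1449 mean [0.5534 0.0917 0.0058] rect [array([0.5702, 0.1028]), array([0.2048, 0.177 ]), np.float64(83.0991)] circ [array([0.57  , 0.1029]), np.float64(0.1328)]
ring 195 mean [0.5361 0.0601 0.0121] rect [array([0.5503, 0.0849]), array([0.109, 0.08 ]), np.float64(62.6852)] circ [array([0.5617, 0.0824]), np.float64(0.0589)]
dish 1353 mean [ 0.4846 -0.241   0.0238] rect [array([ 0.4768, -0.2426]), array([0.1644, 0.060
[... 964 characters left out ...]
.0509  0.095 ] rect [array([ 0.6366, -0.0506]), array([0.0639, 0.0506]), np.float64(9.4406)] circ [array([ 0.6371, -0.0457]), np.float64(0.0345)]
basketfront 1017 mean [ 0.6074 -0.2366  0.0617] rect [array([ 0.623 , -0.2367]), array([0.0715, 0.2612]), np.float64(0.5389)] circ [array([ 0.6258, -0.2364]), np.float64(0.134)]
spoon 420 mean [ 0.5337 -0.3822  0.0093] rect [array([ 0.5139, -0.3809]), array([0.0448, 0.1822]), np.float64(88.4921)] circ [array([ 0.5139, -0.3795]), np.float64(0.0912)]
basketbottles 2030 mean [ 0.6682 -0.237   0.0909] rect [array([ 0.6743, -0.2521]), array([0.1291, 0.1874]), np.float64(1.9687)] circ [array([ 0.671 , -0.2531]), np.float64(0.1035)]
5.4481778648973744e-05
```

View pics/crop_side.png

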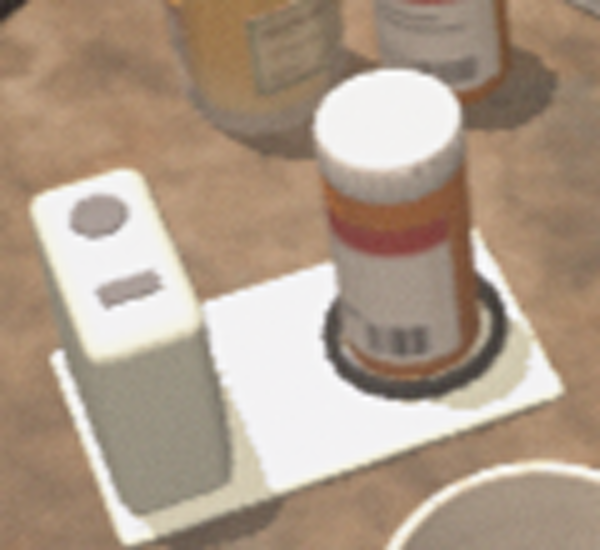

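The crop shows the barcode spanning x 362–428 at y≈340 (full image about (249.4,308)), facing the side camera. The amber strip is at the right edge, around x 462 in the crop.

```bash
python3 - <<'E'
from h import *
s=np.load("side0.npz");t=np.load("top0.npz")
K=s["camera_matrix"];T=s["T"];a=np.array([.5438,.0638])
def az(cx,cy,r):
    u=170+(cx+.5)/5-.5;v=240+(cy+.5)/5-.5
    d=T[:3,:3]@np.linalg.solve(K,[u,v,1]);o=T[:3,3]
    e=o[:2]-a;A=d[:2]@d[:2];B=e@d[:2];C=e@e-r*r;D=B*B-A*C
    k=(-B-np.sqrt(D))/A if D>0 else -B/A
    p=o+k*d;return np.degrees(np.arctan2(p[1]-a[1],p[0]-a[0])).round(1),p.round(4),D>0
for c in((362,340),(397,341),(428,341),(462,300),(450,225)):print(c,az(*c,.0245))
print("axis px",(proj(s,[*a,.023])-[170,240])*5)
# reader direction from the head top & plate edges
for f,r in((t,(160,208,200,255)),(s,(175,218,270,305))):
    W=world(f);u0,u1,v0,v1=r;p=W[v0:v1,u0:u1].reshape(-1,3);p=p[(p[:,2]>.085)&(p[:,2]<.11)]
    w,V=np.linalg.eigh(np.cov(p[:,:2].T));print(np.degrees(np.arctan2(V[1,0],V[0,0])),p[:,:2].mean(0))
f=t["frame"].astype(int);W=world(t)
m=(f.min(-1)>150)&(abs(W[...,2]-.006)<.004);m[:,:165]=0;m[:,262:]=0;m[:200]=0;m[285:]=0
p=W[m][:,:2].astype(np.float32);print(len(p),cv2.minAreaRect(p))
# dish: handle axis + symmetric centre
m=(W[...,2]>.02)&(W[...,2]<.03);m[:,:352]=0;m[:,400:]=0;m[:222]=0;m[308:]=0
p=W[m][:,:2].astype(np.float32);print("dish x range",p[:,0].min(),p[:,0].max());
r=p[p[:,0]>.455];print("bowl",cv2.minAreaRect(r),cv2.fitEllipse(cv2.convexHull(r)))
h=p[p[:,0]<.43];print("h",h.mean(0))
E
```

```text
(362, 340) (np.float64(87.0), array([0.5451, 0.0883, 0.0249]), np.True_)
(397, 341) (np.float64(120.7), array([0.5313, 0.0849, 0.0304]), np.True_)
(428, 341) (np.float64(145.4), array([0.5236, 0.0777, 0.029 ]), np.True_)
(462, 300) (np.float64(-179.7), array([0.5193, 0.0637, 0.0402]), np.True_)
(450, 225) (np.float64(176.0), array([0.5194, 0.0655, 0.0785]), np.True_)
axis px [410.47555359 301.20129624]
-118.27538068330723 [0.58881752 0.14762411]
-112.7185845639931 [0.58971991 0.14823755]
1266 ((0.5636731386184692, 0.0997437834739685), (0.15738418698310852, 0.09357909858226776), 61.353233337402344)
dish x range 0.39477548 0.5589238
bowl ((0.5067760944366455, -0.2395697683095932), (0.10418778657913208, 0.060862548649311066), 5.876855850219727) ((0.5050978064537048, -0.23973429203033447), (0.06113726645708084, 0.10629940778017044), 94.5091552734375)
h [ 0.41362712 -0.24639174]
```

Call:
{"api": "apply_moves", "payload": {"targets": [[1, -0.0266, 0.0273, 0.002, 0, 0, 0], [1, -0.0266, 0.0273, 0.002, 0, 0, 0], [1, -0.0266, 0.0273, 0.002, 0, 0, 0], [1, -0.0266, 0.0273, 0.002, 0, 0, 0], [1, -0.0266, 0.0273, 0.002, 0, 0, 0], [1, -0.0266, 0.0273, 0.002, 0, 0, 0], [1, -0.0266, 0.0273, 0.002, 0, 0, 0], [1, -0.0266, 0.0273, 0.002, 0, 0, 0], [1, -0.0266, 0.0273, 0.002, 0, 0, 0], [1, -0.0266, 0.0273, 0.002, 0, 0, 0], [1, -0.0266, 0.0273, 0.002, 0, 0, 0], [1, -0.0266, 0.0273, 0.002, 0, 0, 0], [1, -0.0266, 0.0273, 0.002, 0, 0, 0], [1, -0.0266, 0.0273, 0.002, 0, 0, 0], [1, -0.0266, 0.0273, 0.002, 0, 0, 0], [1, -0.0266, 0.0273, 0.002, 0, 0, 0], [1, -0.0266, 0.0273, 0.002, 0, 0, 0], [1, -0.0266, 0.0273, 0.002, 0, 0, 0], [1, -0.0266, 0.0273, 0.002, 0, 0, 0], [1, -0.0266, 0.0273, 0.002, 0, 0, 0]]}}

```text
time_s: 1.77
tcp_pos: [0.544, 0.0647, 0.2053]
eef_rot: [180.0, -0.0, -159.8]
contact_force: [1.5, -0.0, 0.3]
gripper_width: 0.0879
gripper_force: 0.0
```

Call:
{"api": "apply_moves", "payload": {"targets": [[1, 0, 0, 0, 0, 0, -0.0755], [1, 0, 0, 0, 0, 0, -0.0755], [1, 0, 0, 0, 0, 0, -0.0755], [1, 0, 0, 0, 0, 0, -0.0755], [1, 0, 0, 0, 0, 0, -0.0755], [1, 0, 0, 0, 0, 0, -0.0755], [1, 0, 0, 0, 0, 0, -0.0755], [1, 0, 0, 0, 0, 0, -0.0755], [1, 0, 0, 0, 0, 0, -0.0755], [1, 0, 0, 0, 0, 0, -0.0755], [1, 0, 0, 0, 0, 0, -0.0755], [1, 0, 0, 0, 0, 0, 0], [1, 0, 0, 0, 0, 0, 0]]}}

```text
time_s: 2.85
tcp_pos: [0.5436, 0.0627, 0.2053]
eef_rot: [180.0, -0.0, -85.3]
contact_force: [-0.1, -0.1, 0.9]
gripper_width: 0.0879
gripper_force: 0.0
```

```bash
cat >> h.py <<'E'
from scipy.spatial.transform import Rotation as R
def to(st,xyz,yaw):
    r=R.from_euler("xyz",st["eef_rot"],degrees=True)
    d=r.inv().apply(np.asarray(xyz)-st["tcp_pos"])
    w=(r.inv()*R.from_euler("xyz",[180,0,yaw],degrees=True)).as_rotvec(degrees=True)/90
    print("pos",st["tcp_pos"].round(4),"rot",st["eef_rot"].round(2),"j",st["joints"].round(1),"t",round(st["time_s"],2),"\nshift",d.round(4),"turn",w.round(4))
E
python3 -c "
from h import *;from plant import *
to(get_state(),[.544,.0638,.106],-85)"
```

```text
pos [0.5436 0.0627 0.2053] rot [179.97  -0.   -85.26] j [ 27.1  10.3 -18.9  -0.  -60.8 -22.4] t 2.85 
shift [-0.0011 -0.0005  0.0993] turn [ 0.0003 -0.     -0.0029]
```

Call:
{"api": "apply_moves", "payload": {"targets": [[1, -0.001, -0.0005, 0.02, 0, 0, 0], [1, 0, 0, 0.025, 0, 0, 0], [1, 0, 0, 0.025, 0, 0, 0], [1, 0, 0, 0.015, 0, 0, 0], [1, 0, 0, 0.01, 0, 0, 0], [1, 0, 0, 0.004, 0, 0, 0], [1, 0, 0, 0, 0, 0, 0], [1, 0, 0, 0, 0, 0, 0], [0.5, 0, 0, 0, 0, 0, 0], [0.4, 0, 0, 0, 0, 0, 0], [0.4, 0, 0, 0, 0, 0, 0], [0.4, 0, 0, 0, 0, 0, 0], [0.4, 0, 0, 0, 0, 0, 0], [0.4, 0, 0, 0, 0, 0, 0]], "newtons": 12}}

```text
time_s: 4.02
tcp_pos: [0.5442, 0.0638, 0.1067]
eef_rot: [-180.0, 0.0, -85.0]
contact_force: [0.3, 0.4, 0.1]
gripper_width: 0.0532
gripper_force: 0.0
```

Call:
{"api": "apply_moves", "payload": {"targets": [[0.4, 0, 0, 0, 0, 0, 0], [0.4, 0, 0, 0, 0, 0, 0], [0.4, 0, 0, 0, 0, 0, 0], [0.4, 0, 0, 0, 0, 0, 0]]}}

```text
time_s: 4.35
tcp_pos: [0.5443, 0.0638, 0.1067]
eef_rot: [-180.0, -0.0, -85.0]
contact_force: [-0.1, 0.2, 2.3]
gripper_width: 0.049
gripper_force: 12.0
```

Call:
{"api": "apply_moves", "payload": {"targets": [[0.4, 0, 0, 0, 0, 0, 0.02], [0.4, 0, 0, 0, 0, 0, 0.04], [0.4, 0, 0, 0, 0, 0, 0.04], [0.4, 0, 0, 0, 0, 0, 0.04], [0.4, 0, 0, 0, 0, 0, 0.04], [0.4, 0, 0, 0, 0, 0, 0.04], [0.4, 0, 0, 0, 0, 0, 0.04], [0.4, 0, 0, 0, 0, 0, 0.04], [0.4, 0, 0, 0, 0, 0, 0.04], [0.4, 0, 0, 0, 0, 0, 0.04], [0.4, 0, 0, 0, 0, 0, 0.04], [0.4, 0, 0, 0, 0, 0, 0.04], [0.4, 0, 0, 0, 0, 0, 0.04], [0.4, 0, 0, 0, 0, 0, 0.04], [0.4, 0, 0, 0, 0, 0, 0.04], [0.4, 0, 0, 0, 0, 0, 0.04], [0.4, 0, 0, 0, 0, 0, 0.02], [0.4, 0, 0, 0, 0, 0, 0], [0.4, 0, 0, 0, 0, 0, 0]]}}

```text
time_s: 5.93
tcp_pos: [0.5441, 0.0639, 0.1067]
eef_rot: [180.0, -0.0, -142.6]
contact_force: [-1.2, 0.9, 2.9]
gripper_width: 0.0498
gripper_force: 12.0
```

```bash
python3 - <<'E'
from h import *;from plant import *
to(get_state(),[.544,.0638,.106],-141)
a,b=[capture(n)["frame"][:,:,::-1] for n in("side","top")]
A=cv2.resize(a[240:350,170:290],None,fx=5,fy=5,interpolation=cv2.INTER_CUBIC)
cv2.imwrite("pics/turned.png",A)
E
```

```text
pos [0.5441 0.0639 0.1067] rot [ 180.     -0.   -142.57] j [ 27.2  16.3 -25.7  -0.  -48.  -79.7] t 5.93 
shift [0.0002 0.     0.0007] turn [ 0.     -0.     -0.0174]
```

View pics/turned.png

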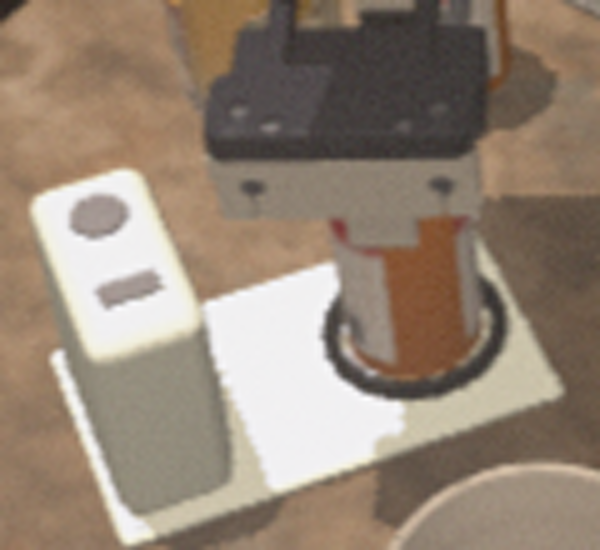

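The bottle has turned. The bare amber strip now faces the camera, with edges at about x 387 and 462 at y≈300 in the crop, and the barcode is towards the window.

```bash
python3 - <<'E'
from h import *
s=np.load("side0.npz");K=s["camera_matrix"];T=s["T"];a=np.array([.5440,.0638])
for cx,cy in((387,300),(462,300),(390,340),(464,330)):
    d=T[:3,:3]@np.linalg.solve(K,[170+(cx+.5)/5-.5,240+(cy+.5)/5-.5,1]);o=T[:3,3];r=.0245
    e=o[:2]-a;A=d[:2]@d[:2];B=e@d[:2];k=(-B-np.sqrt(max(B*B-A*(e@e-r*r),0)))/A;p=o+k*d
    print(np.degrees(np.arctan2(*(p-[*a,0])[[1,0]])).round(1),p.round(3))
E
```

```text
117.2 [0.533 0.086 0.051]
-179.3 [0.52  0.063 0.04 ]
115.3 [0.534 0.086 0.03 ]
179.4 [0.52  0.064 0.025]
```

Call:
{"api": "apply_moves", "payload": {"targets": [[0.8, 0, 0, 0, 0, 0, 0], [0.9, 0, 0, 0, 0, 0, 0], [0.9, 0, 0, 0, 0, 0, 0], [0.9, 0, 0, 0, 0, 0, 0], [0.9, 0, 0, 0, 0, 0, 0], [0.9, 0, 0, 0, 0, 0, 0], [1, 0, 0, -0.01, 0, 0, 0], [1, 0, 0, -0.03, 0, 0, 0], [1, 0, 0, -0.04, 0, 0, 0], [1, 0, 0, -0.04, 0, 0, 0], [1, 0, 0, 0, 0, 0, 0]]}}

```text
time_s: 6.95
tcp_pos: [0.5481, 0.0646, 0.2359]
eef_rot: [-179.7, 0.7, -142.6]
contact_force: [1.6, 0.3, 1.4]
gripper_width: 0.0875
gripper_force: 0.0
```

```bash
python3 -c "
from h import *;from plant import *
to(get_state(),[.505,-.2395,.15],-175.5)"
```

```text
pos [0.5481 0.0646 0.2359] rot [-179.7     0.67 -142.55] j [ 27.2   8.9 -16.5   0.2 -63.9 -79.8] t 6.95 
shift [ 0.2201 -0.2148  0.0845] turn [-0.0011  0.0082  0.3661]
```

Call:
{"api": "apply_moves", "payload": {"targets": [[1, 0.022, -0.0215, 0.004, 0, 0, 0], [1, 0.022, -0.0215, 0.004, 0, 0, 0], [1, 0.022, -0.0215, 0.004, 0, 0, 0], [1, 0.022, -0.0215, 0.004, 0, 0, 0], [1, 0.022, -0.0215, 0.004, 0, 0, 0], [1, 0.022, -0.0215, 0.004, 0, 0, 0], [1, 0.022, -0.0215, 0.004, 0, 0, 0], [1, 0.022, -0.0215, 0.004, 0, 0, 0], [1, 0.022, -0.0215, 0.004, 0, 0, 0], [1, 0.022, -0.0215, 0.004, 0, 0, 0], [1, 0, 0, 0, 0, 0, 0.073], [1, 0, 0, 0, 0, 0, 0.073], [1, 0, 0, 0, 0, 0, 0.073], [1, 0, 0, 0, 0, 0, 0.073], [1, 0, 0, 0, 0, 0, 0.073], [1, 0, 0, 0, 0, 0, 0], [1, 0, 0, 0, 0, 0, 0], [1, 0, 0, 0, 0, 0, 0]]}}

```text
time_s: 8.45
tcp_pos: [0.4999, -0.2406, 0.187]
eef_rot: [-180.0, 0.0, -175.3]
contact_force: [0.5, -0.2, 0.3]
gripper_width: 0.0877
gripper_force: 0.0
```

```bash
python3 - <<'E'
from h import *;from plant import *
to(get_state(),[.505,-.2395,.026],-175.5)
s,t=capture("side"),capture("top")
W=world(s);p=W[250:280,230:270].reshape(-1,3);p=p[(p[:,2]>.104)&(p[:,2]<.12)];print("cap",p.mean(0),cv2.minEnclosingCircle(p[:,:2].astype(np.float32)))
A=cv2.resize(s["frame"][240:350,170:290,::-1],None,fx=3.3,fy=3.3,interpolation=cv2.INTER_CUBIC)
B=cv2.resize(s["frame"][160:270,320:440,::-1],None,fx=3.3,fy=3.3,interpolation=cv2.INTER_CUBIC)
cv2.imwrite("pics/rel.png",np.hstack([A,B]))
E
```

```text
pos [ 0.4999 -0.2406  0.187 ] rot [-1.7999e+02  3.0000e-02 -1.7527e+02] j [ -5.5  11.9 -19.4   0.  -58.6 -79.8] t 8.45 
shift [-0.0051  0.0007  0.161 ] turn [-0.0001  0.0003  0.0026]
cap [0.54063752 0.06598672 0.11152205] ((0.5425711274147034, 0.06225065141916275), 0.027065090835094452)
```

View pics/rel.png

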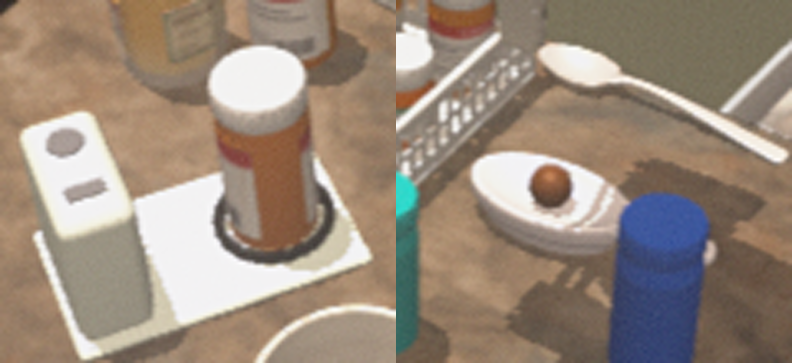

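The released bottle stands upright in the seat with its amber strip still facing the camera. The dish and chew are undisturbed, with the chew at about (550,185) in the crop. I'll check the barcode angle more exactly from the bottle's silhouette.

```bash
python3 - <<'E'
from h import *;from plant import *
c=capture("side");np.savez("side1.npz",**c);s0=np.load("side0.npz")
a=np.array([.5440,.0638]);T=c["T"];o=T[:3,3]
va=np.degrees(np.arctan2(o[1]-a[1],o[0]-a[0]));print("view az",va)
for z in (.02,.03,.04,.05,.06,.07):
    # ideal front line at this height
    f=a+.0245*(o[:2]-a)/np.hypot(*(o[:2]-a))
    n=np.array([-np.sin(np.radians(va)),np.cos(np.radians(va))])
    pts=[proj(c,[*(a+.0245*(np.cos(np.radians(va+k))*np.array([np.cos(np.radians(va)),np.sin(np.radians(va))])*0+np.array([np.cos(np.radians(va+k)),np.sin(np.radians(va+k))]))),z]) for k in range(-90,91,5)]
    pts=np.array(pts,np.float32)
    for nm,im in(("0",s0["frame"]),("1",c["frame"])):
        v=cv2.remap(im,pts[:,0].reshape(1,-1),pts[:,1].reshape(1,-1),cv2.INTER_LINEAR)[0].astype(int)
        print(z,nm,"az0=%d"%(va-90)," ".join(f"{int(r)-int(b)}/{int(g)}" for r,g,b in v))
E
```

```text
view az 136.78839344193352
0.02 0 az0=46 21/118 22/124 21/129 26/141 30/140 30/135 30/136 30/135 33/133 32/135 33/128 29/135 33/138 37/133 36/135 35/135 35/135 38/131 40/128 38/133 38/128 38/122 36/125 33/123 39/119 44/110 49/95 58/83 56/83 52/87 48/93 43/113 40/145 38/157 34/135 32/110 25/87
0.02 1 az0=46 16/97 17/113 12/155 16/163 28/140 33/119 29/121 34/123 35/126 28/136 32/127 29/132 33/135 39/131 52/111 66/94 67/89 69/91 69/90 70/88 69/86 66/88 66/87 66/86 64/84 65/84 61/84 49/95 37/105 30/111 30/108 30/121 31/138 31/149 25/119 19/95 19/89
0.03 0 az0=46 19/130 18/116 17/116 21/122 23/129 24/139 25/144 27/145 25/143 20/133 18/119 17/113 20/122 19/124 16/111 11/96 15/99 18/113 16/95 16/104 18/130 25/141 26/143 25/144 25/142 33/123 50/94 59/84 60/81 56/82 51/96 46/107 33/82 24/74 22/73 20/79 17/100
0.03 1 az0=46 15/121 17/106 17/102 16/105 18/106 17/108 12/100 16/101 17/113 21/130 25/143 26/150 26/149 26/148 36/127 65/95 73/90 71/89 71/91 69/87 71/90 71/88 68/88 69/86 67/84 64/84 57/90 40/109 31/121 25/125 22/119 20/115 21/107 16/97 16/93 16/94 12/111
0.04 0 az0=46 17/176 17/176 18
[... 1377 characters left out ...]
 31/144 29/146 28/148 43/127 68/101 78/90 78/93 78/91 78/92 77/93 78/89 74/91 74/89 72/88 70/88 59/97 39/110 24/124 22/124 21/124 21/138 22/146 32/154 39/143 43/132 44/127
0.07 0 az0=46 56/103 56/104 55/104 48/104 45/108 41/112 41/114 38/121 38/121 35/128 37/128 37/133 36/134 34/135 33/138 31/140 31/141 33/140 34/139 33/137 30/140 32/138 34/134 32/135 31/134 42/117 58/98 68/85 68/81 64/86 60/87 63/102 61/119 57/130 59/134 60/136 61/136
0.07 1 az0=46 58/112 57/116 53/117 49/118 46/115 40/120 38/120 39/123 36/122 35/129 38/128 36/133 38/131 35/131 44/124 72/97 79/93 79/92 79/91 81/93 80/91 79/89 78/91 77/89 77/89 74/89 70/89 43/108 34/111 32/109 30/102 36/101 40/105 43/114 48/118 52/122 54/121
```

Call:
{"api": "apply_moves", "payload": {"targets": [[1, -0.005, 0.0007, 0.02, 0, 0, 0.0026], [1, 0, 0, 0.03, 0, 0, 0], [1, 0, 0, 0.03, 0, 0, 0], [1, 0, 0, 0.03, 0, 0, 0], [1, 0, 0, 0.02, 0, 0, 0], [1, 0, 0, 0.015, 0, 0, 0], [1, 0, 0, 0.01, 0, 0, 0], [1, 0, 0, 0.006, 0, 0, 0], [1, 0, 0, 0, 0, 0, 0], [1, 0, 0, 0, 0, 0, 0], [1, 0, 0, 0, 0, 0, 0]]}}

```text
time_s: 9.52
tcp_pos: [0.5055, -0.2396, 0.0266]
eef_rot: [-180.0, 0.1, -175.7]
contact_force: [0.7, -0.5, 0.2]
gripper_width: 0.0872
gripper_force: 0.0
```

```bash
python3 - <<'E'
from h import *;from plant import *
to(get_state(),[.505,-.2395,.026],-175.5)
s,t=capture("side"),capture("top")
A=cv2.resize(s["frame"][160:270,320:440,::-1],None,fx=3.3,fy=3.3,interpolation=cv2.INTER_CUBIC)
B=cv2.resize(t["frame"][200:310,320:440,::-1],None,fx=3.3,fy=3.3,interpolation=cv2.INTER_CUBIC)
cv2.imwrite("pics/dish.png",np.hstack([A,B]))
E
```

```text
pos [ 0.5055 -0.2396  0.0266] rot [-1.7997e+02  1.0000e-01 -1.7570e+02] j [ -5.3  23.4 -28.5   0.  -37.9 -80.4] t 9.52 
shift [0.0005 0.0002 0.0006] turn [-0.0003  0.0011 -0.0022]
```

View pics/dish.png

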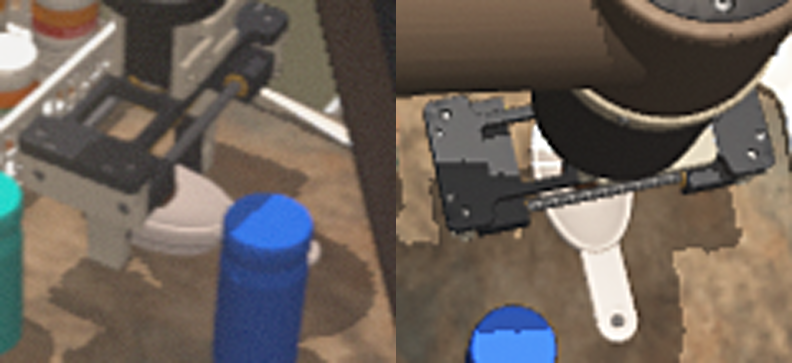

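The open fingers straddle the dish at its middle, with the handle at about (615,320) in the right half and clear of the blue bottle. I'll close gently.

Call:
{"api": "apply_moves", "payload": {"targets": [[0.9, 0, 0, 0, 0, 0, 0], [0.85, 0, 0, 0, 0, 0, 0], [0.8, 0, 0, 0, 0, 0, 0], [0.77, 0, 0, 0, 0, 0, 0], [0.75, 0, 0, 0, 0, 0, 0], [0.74, 0, 0, 0, 0, 0, 0], [0.73, 0, 0, 0, 0, 0, 0], [0.72, 0, 0, 0, 0, 0, 0], [0.71, 0, 0, 0, 0, 0, 0], [0.7, 0, 0, 0, 0, 0, 0], [0.69, 0, 0, 0, 0, 0, 0], [0.68, 0, 0, 0, 0, 0, 0], [0.66, 0, 0, 0, 0, 0, 0], [0.62, 0, 0, 0, 0, 0, 0], [0.6, 0, 0, 0, 0, 0, 0], [0.6, 0, 0, 0, 0, 0, 0]], "newtons": 8}}

```text
time_s: 10.95
tcp_pos: [0.5047, -0.2395, 0.0256]
eef_rot: [180.0, 0.0, -175.7]
contact_force: [0.2, -1.4, -0.3]
gripper_width: 0.0622
gripper_force: 8.0
```

Call:
{"api": "apply_moves", "payload": {"targets": [[0.6, 0, 0, 0, 0, 0, 0], [0.6, 0, 0, 0, 0, 0, 0], [0.6, 0, 0, 0, 0, 0, 0], [0.6, 0, 0, 0, 0, 0, 0]], "newtons": 25}}

```text
time_s: 11.28
tcp_pos: [0.5047, -0.2394, 0.0255]
eef_rot: [180.0, -0.0, -175.7]
contact_force: [-0.5, -0.5, -1.4]
gripper_width: 0.0617
gripper_force: 25.0
```

Call:
{"api": "apply_moves", "payload": {"targets": [[0.6, 0, 0, -0.001, 0, 0, 0], [0.6, 0, 0, -0.002, 0, 0, 0], [0.6, 0, 0, -0.003, 0, 0, 0], [0.6, 0, 0, -0.004, 0, 0, 0], [0.6, 0, 0, -0.006, 0, 0, 0], [0.6, 0, 0, -0.007, 0, 0, 0], [0.6, 0, 0, -0.008, 0, 0, 0], [0.6, 0, 0, -0.008, 0, 0, 0], [0.6, 0, 0, -0.008, 0, 0, 0], [0.6, 0, 0, -0.008, 0, 0, 0], [0.6, 0, 0, -0.008, 0, 0, 0], [0.6, 0, 0, -0.008, 0, 0, 0], [0.6, 0, 0, -0.008, 0, 0, 0], [0.6, 0, 0, -0.008, 0, 0, 0], [0.6, 0, 0, -0.007, 0, 0, 0], [0.6, 0, 0, -0.006, 0, 0, 0], [0.6, 0, 0, -0.004, 0, 0, 0], [0.6, 0, 0, -0.003, 0, 0, 0], [0.6, 0, 0, -0.002, 0, 0, 0], [0.6, 0, 0, -0.001, 0, 0, 0]]}}

```text
time_s: 12.95
tcp_pos: [0.5047, -0.2395, 0.1357]
eef_rot: [180.0, -0.0, -175.7]
contact_force: [0.2, 0.4, -2.4]
gripper_width: 0.0618
gripper_force: 25.0
```

Call:
{"api": "apply_moves", "payload": {"targets": [[0.6, 0, 0, 0, 0, 0, 0], [0.6, 0, 0, 0, 0, 0, 0], [0.6, 0, 0, 0, 0, 0, 0], [0.6, 0, 0, 0, 0, 0, 0]]}}

```text
time_s: 13.28
tcp_pos: [0.5046, -0.2395, 0.1353]
eef_rot: [180.0, -0.0, -175.7]
contact_force: [0.3, -0.2, -2.8]
gripper_width: 0.0615
gripper_force: 25.0
```

```bash
python3 - <<'E'
from h import *;from plant import *
to(get_state(),[.505,-.2395,.136],-90)
s,t=capture("side"),capture("top")
A=cv2.resize(s["frame"][130:240,320:440,::-1],None,fx=3.3,fy=3.3,interpolation=cv2.INTER_CUBIC)
B=cv2.resize(t["frame"][200:310,320:440,::-1],None,fx=3.3,fy=3.3,interpolation=cv2.INTER_CUBIC)
cv2.imwrite("pics/lift.png",np.hstack([A,B]))
E
```

```text
pos [ 0.5046 -0.2395  0.1353] rot [ 1.7999e+02 -3.0000e-02 -1.7573e+02] j [ -5.3  15.3 -22.6  -0.  -52.1 -80.4] t 13.28 
shift [-0.0004 -0.0001 -0.0007] turn [ 3.000e-04 -2.000e-04 -9.525e-01]
```

View pics/lift.png

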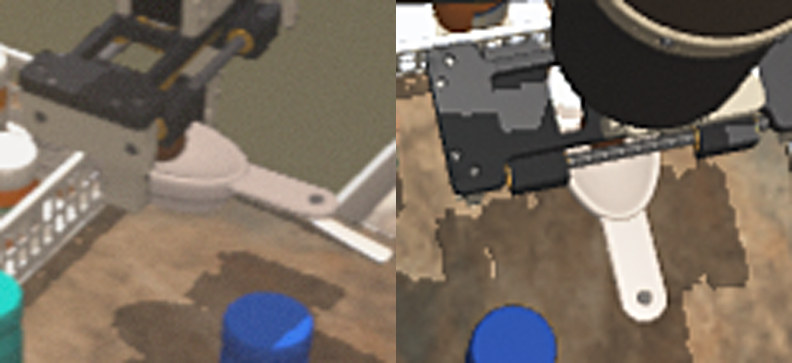

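The dish is up with the chew visible in its middle and the handle still pointing towards the robot. Now I'll turn it.

Call:
{"api": "apply_moves", "payload": {"targets": [[0.6, 0, 0, 0, 0, 0, -0.005], [0.6, 0, 0, 0, 0, 0, -0.01], [0.6, 0, 0, 0, 0, 0, -0.015], [0.6, 0, 0, 0, 0, 0, -0.02], [0.6, 0, 0, 0, 0, 0, -0.025], [0.6, 0, 0, 0, 0, 0, -0.03], [0.6, 0, 0, 0, 0, 0, -0.03], [0.6, 0, 0, 0, 0, 0, -0.03], [0.6, 0, 0, 0, 0, 0, -0.03], [0.6, 0, 0, 0, 0, 0, -0.03], [0.6, 0, 0, 0, 0, 0, -0.03], [0.6, 0, 0, 0, 0, 0, -0.03], [0.6, 0, 0, 0, 0, 0, -0.03], [0.6, 0, 0, 0, 0, 0, -0.03], [0.6, 0, 0, 0, 0, 0, -0.03], [0.6, 0, 0, 0, 0, 0, -0.03], [0.6, 0, 0, 0, 0, 0, -0.03], [0.6, 0, 0, 0, 0, 0, -0.03], [0.6, 0, 0, 0, 0, 0, -0.03], [0.6, 0, 0, 0, 0, 0, -0.03]]}}

```text
time_s: 15.05
tcp_pos: [0.5047, -0.2395, 0.1356]
eef_rot: [180.0, -0.0, -128.3]
contact_force: [0.2, 0.1, -2.6]
gripper_width: 0.0619
gripper_force: 25.0
```

Call:
{"api": "apply_moves", "payload": {"targets": [[0.6, 0, 0, 0, 0, 0, -0.03], [0.6, 0, 0, 0, 0, 0, -0.03], [0.6, 0, 0, 0, 0, 0, -0.03], [0.6, 0, 0, 0, 0, 0, -0.03], [0.6, 0, 0, 0, 0, 0, -0.03], [0.6, 0, 0, 0, 0, 0, -0.03], [0.6, 0, 0, 0, 0, 0, -0.03], [0.6, 0, 0, 0, 0, 0, -0.03], [0.6, 0, 0, 0, 0, 0, -0.03], [0.6, 0, 0, 0, 0, 0, -0.03], [0.6, 0, 0, 0, 0, 0, -0.03], [0.6, 0, 0, 0, 0, 0, -0.025], [0.6, 0, 0, 0, 0, 0, -0.022], [0.6, 0, 0, 0, 0, 0, -0.02], [0.6, 0, 0, 0, 0, 0, -0.015], [0.6, 0, 0, 0, 0, 0, -0.01], [0.6, 0, 0, 0, 0, 0, -0.005], [0.6, 0, 0, 0, 0, 0, 0], [0.6, 0, 0, 0, 0, 0, 0], [0.6, 0, 0, 0, 0, 0, 0]]}}

```text
time_s: 16.72
tcp_pos: [0.5047, -0.2395, 0.1356]
eef_rot: [180.0, -0.0, -90.1]
contact_force: [0.3, 0.7, -1.3]
gripper_width: 0.0618
gripper_force: 25.0
```

Call:
{"api": "apply_moves", "payload": {"targets": [[0.6, 0, 0, 0, 0, 0, 0], [0.6, 0, 0, 0, 0, 0, 0], [0.6, 0, 0, 0, 0, 0, 0], [0.6, 0, 0, 0, 0, 0, 0], [0.6, 0, 0, 0, 0, 0, 0], [0.6, 0, 0, 0, 0, 0, 0]]}}

```text
time_s: 17.22
tcp_pos: [0.5048, -0.2394, 0.1356]
eef_rot: [-180.0, 0.0, -90.0]
contact_force: [0.3, 0.6, -2.4]
gripper_width: 0.0616
gripper_force: 25.0
```

```bash
python3 - <<'E'
from h import *;from plant import *
to(get_state(),[.505,-.2395,.136],-90)
s,t=capture("side"),capture("top")
for c in(s,t):
    W=world(c);f=c["frame"].astype(int)
    m=(f.min(-1)>110)&(np.ptp(f,-1)<50)&(W[...,2]>.1)&(W[...,2]<.15)&(abs(W[...,0]-.505)<.02)&(W[...,1]<-.30)&(W[...,1]>-.36)
    p=W[m]
    if len(p)>20:
        q,*_=np.linalg.lstsq(np.c_[p,np.ones(len(p))][:,[0,1,3]],p[:,2],rcond=None);l=np.polyfit(p[:,1],p[:,0],1)
        print(len(p),p.mean(0).round(4),"tilt x,y deg",np.degrees(np.arctan(q[:2])),"heading dev",np.degrees(np.arctan(l[0])))
A=cv2.resize(s["frame"][120:360,150:440,::-1],None,fx=1.35,fy=1.35)
B=cv2.resize(t["frame"][150:390,160:450,::-1],None,fx=1.35,fy=1.35)
cv2.imwrite("pics/final.png",np.hstack([A,B]))
E
```

```text
pos [ 0.5048 -0.2394  0.1356] rot [-180.      0.    -90.05] j [ -5.3  15.3 -22.6  -0.  -52.1   5.3] t 17.22 
shift [ 0.0001 -0.0002 -0.0004] turn [-0.      0.     -0.0005]
293 [ 0.5042 -0.326   0.1353] tilt x,y deg [0.40943365 0.29438727] heading dev -7.194910079437899
```

View pics/final.png

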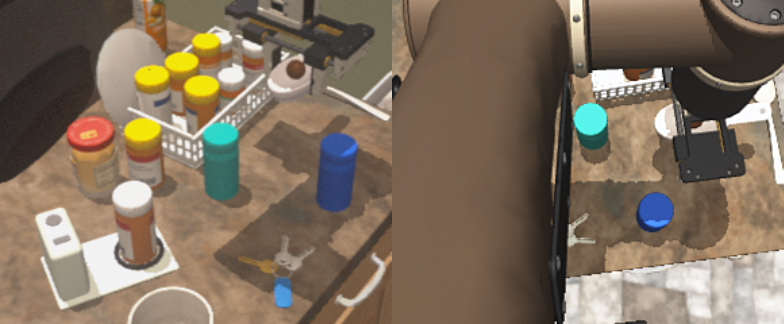

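The dish is held level with the handle pointing right and the chew in its hollow at about (295,70). The bottle stands in the seat and the bystanders haven't moved.

```bash
python3 -c "
from plant import *
print(close_job())"
```

```text
the job is handed in; nothing more can be done
None
```

The job is handed in, but no verdict came back: by my measurements the barcode is within about 5° of the reader's window, and the dish is held about 11 cm up, level within 0.5°, handle to the right, with the chew in its hollow (judged by eye).

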